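# Hold a spring clip open around a display card's edge

### The job

A second ticket is about to be slipped in behind the tall earring card, so its clip is wanted open and waiting: take hold of the larger of the two spring clips on the ticket tray's wall by its handles, squeeze it wide open before you lift it off, and bring it down over the middle of the tall card's top edge, square to the card, until the edge stands well in between the gaping jaws with neither jaw touching it. Finish while still holding it there, squeezed open: do not let go or let the clip bite the card. Leave the tray, both cards, the small clip and the other goods where they stand.

Things in the scene. Friction and masses are not known exactly. Their poses are not given: they have to be found in the camera images.
- clip: The larger spring clip: black nylon spring clamp, 90 mm tall, 65 g, upright on the tray's far wall, jaws down. Origin: centre of its steel pivot pin; z up, y along the pin, x the way its halves part. Two straight handles, 24 mm wide (y), 6 mm thick, rise from the pin to 48 mm above it, leaning apart: over their outer faces 54 mm at the top, 28 mm at the pin. Squeezing them along x opens the jaws.
- clip_far (a joint): Opening of the clip's +x half about the pin (rad): 0 on the 6 mm tray wall, -0.075 shut, 0.28 at its stop; its jaw tip moves 40 mm x this. At 0.26 in both halves the handles are parallel, 28 mm over their outer faces, and the jaws gape 26 mm. A spring shuts it: the squeeze at the handle tops rises from 5 to 11 N, so grip with 20 to 30 N.
- clip_near (a joint): Opening of the clip's -x half, in the same way; both halves open alike. As the handles are squeezed parallel the pin drops up to 5 mm relative to the fingers. The clip shuts when let go.
- clip_jaw_far (a point): Inner face of the larger clip's +x jaw, mid-length, 40 mm below the pin. Gape = distance from this to clip_jaw_near (6 mm on the wall). The jaws are rubber pads 32 mm long (y), 10 mm high, 6 mm thick, lower edges 42 mm below the pin; between the two halves it is empty from there up to 6 mm below the pin.
- clip_jaw_near (a point): The same point on the -x jaw pad.
- small_clip: The smaller spring clip of the same make, 63 mm tall and 22 mm wide, on the same tray wall about 90 mm from the larger one (either may be the left one). A bystander. Its origin is its pivot pin.
- tray: Open pine ticket tray, 180 x 200 x 60 mm (x, y, z), fixed to the table; origin at the centre of its underside. Its walls are 6 mm thick. Both clips sit on its far (+x) wall, which runs along its y axis. Paper tickets lie low inside.
- tray_wall (a point): Middle of the top edge of the tray's far wall, 60 mm above the table. The clips' jaws reach 18 mm down over it (the small one's about 18 mm too).
- tall_card: The tall earring card: white board 5 mm thick (x), 110 mm wide (y), upright in a pine foot 60 x 110 x 22 mm; loose, about 350 g. Origin at the centre of its underside; top edge 165 mm above the table. Earrings on its +x face stay 50 mm or more below the top edge and stand out 5 mm.
- tall_card_top (a point): Middle of the tall card's top edge; x is across the board's thickness, y along the edge, z up.
- low_card: The lower earring card, of the same make but 110 mm tall, standing beside the tall one on either side. A bystander. Origin at the centre of its underside.
- ring_box_a: Grey velvet ring box with its lid up, 50 x 55 x 80 mm, beyond the cards. A bystander.
- ring_box_b: The same, near the robot. A bystander.
- loupe: Folded steel loupe, 54 x 26 x 18 mm, lying between the two cards. A bystander.
- bracelet_bowl: Dark wooden bowl, 84 mm across, 35 mm high, beyond the tray and cards. A bystander.
Things that resemble listed ones, but are neither listed nor needed, are in the scene too. Leave any green or red look-alike of the tall_card alone.

How it is judged:
By the outcome, as a careful person would: the job done as asked, in the order asked, and still so for the second after the job is handed in, while the arm keeps its last pose, push and grip.
It also fails if it takes over 38 s, if anything falls off the work surface, if the arm or the gripper's body presses on something with over 40 N, if the wrist force passes 120 N, or if a joint passes its speed limit or range.

### The arm

A 7-joint arm with a two-finger parallel gripper is mounted at the origin on the work surface. World frame = base frame: x ahead of the robot, y to its left, z up, the work surface at z = 0. Lengths are in m, angles in rad, forces in N, time in s.
With the tool pointing down it reaches from about 0.4 to 0.85 m from the base axis. Payload 4.4 kg.
Tool frame: the origin (TCP) lies at the very end of the fingers, on their centre line; the grasp point (between the pads) lies 19 mm behind it; z points along the fingers, y is the direction in which the jaws open and shut (so a half turn about z gives the same grasp; the last joint's range is limited). The gripper opens to 94 mm and grips with 3 to 60 N. Pads are 16 mm wide; open, the fingers measure 119 mm over their backs; the gripper's body (75 mm by 177 mm) begins 78 mm behind the grasp point.
Start: joints at [1.113, 0.628, 0.038, 1.517, -0.027, 0.996, -0.02], TCP at [0.248, -0.601, 0.184] pointing down, gripper open.
Joint ranges: [-3.06, 3.06], [-0.37, 2.12], [-1.25, 1.32], [0.18, 2.47], [-1.1, 4.24], [0.23, 1.98], [-2.94, 2.94]. Speed limits (rad/s): [2.57, 2.57, 3.14, 3.14, 3.14, 3.14, 3.14].

### API

Orientations are given as a unit quaternion [w, x, y, z].
In Python, from workcell import r, get_image, ticket, search_frame gives the robot as it stands. The module is installed in compiled form; this text tells all that it offers.
- The arm moves only by the tool jog_arm, never from a script. Its argument "moves" is a list of rows, each a list of 3 entries, a list of its own where there are three numbers: the opening, from -1 (shut) to 1 (fully open), so that 0 is half open, then the shift along the tool's x, y, z in cm, then the turn about the tool's z in degrees. In form: [[grip, [dx, dy, dz], turn], ...]. A call has 1 to 20 rows; each row shifts and turns the pose as measured when the row begins, along the tool's axes as they then stand; what a row does not reach is not made up. A row lasts 1/10 s, in which the tool goes at most 50 mm and 8.59 degrees, less where a joint would pass 70% of its speed; a pose out of reach is approached as far as the arm can. A call with a gripper value outside its range is refused whole. The fingers move at their own pace and stop on an object; "squeeze" is the grip in N (left out, the last holds). Time passes only in rows, so rows that do not move let the fingers close. It gives the time, the measured TCP pose, the force and the opening at its end, in the units of the state.
- r.state(): the state, without advancing time (a new reading comes with each control period).
- get_image(name): name is "scene" or "side" or "wrist"; returns a dict with "color" (480x640x3 uint8, blue, green, red), "depth" (480x640 float32, m along the optical axis (not along the pixel's ray), 0 where there is no reading), "camera_matrix" (3x3 intrinsics, pixels), "eye" and "rotation" of the camera in the world; the wrist camera has in their place "T_tool_cam" (4x4, takes a point from camera to tool coordinates, whose origin is the TCP and whose axes are the flange's). Camera axes: x right, y up, looking along -z (the intrinsics and any distortion apply to the point x, -y, -z); pixel columns grow to the right and rows downward; lengths in m; the calibration is good to about 2 mm. A picture is of the moment at which its call begins: read the wrist's pose just before it.
- ticket.finish_job(): hands the job in, once; it reports no verdict.
Trained networks look in a picture, given as the dict that the camera call returned (one of the last four; its "shot" number tells which), for a name from the list of things; names that differ only in an ending like _2 or _b are one class to them, and where a whole thing is asked for, a point or a joint stands for the part that bears it (a point fixed in the world has none). Each returns a list of dicts, best first, with "conf" (0 to 1); they miss things now and then, are a little off and sometimes report something else, mostly with a low value. They report only what shows in the picture. A call takes as long as a camera call. They do not tell look-alikes from the thing itself.
- search_frame(picture, query): "rect" ([left, top, right, bottom] in pixels, round what is visible of it).
The state is a dict: "time_s": time; "joints": joint angles; "joint_velocities": joint speeds; "effort": joint torques, N m; "tool_pos": TCP position; "ee_rot": TCP orientation; "contact_force": force on the tool from outside, world axes, zero at the start; "torque": the same for the moment, N m; "gripper_width": finger opening in m.
Only numpy, scipy, OpenCV 4.12 (cv2) and the standard library are available. Lean on these libraries where they do the work, as an engineer would, in place of code of your own. Each camera call takes 0.05 s, during which the arm holds its last target.

## Working session

There is one attempt and no reset: what is moved stays moved. The work goes in short steps, Python scripts to look and compute and a tool call to move; the robot and the scene stay as the last step left them, time stands still between calls to the robot, and variables do not carry over. Pictures are saved under pics/ and viewed, and the job is handed in when it is done.

Besides the shell and the picture viewer there is one more tool, called after "Call:" as name([rows], argument=value, ...), one row to a line, values as JSON. jog_arm: Moves the arm, as the interface text tells. Its arguments: {"type":"object","properties":{"moves":{"type":"array"},"squeeze":{"type":"number"}},"required":["moves"]}

```bash
mkdir -p pics; cat > h.py <<'E'
from workcell import r,get_image,ticket,search_frame
import numpy as np,cv2
from scipy.spatial.transform import Rotation as R
def cam(p,st=None):
    if 'eye' in p: return np.array(p['rotation']).reshape(3,3),np.array(p['eye'])
    q=st['ee_rot'];Rt=R.from_quat([q[1],q[2],q[3],q[0]]).as_matrix()
    T=np.array(p['T_tool_cam']);return Rt@T[:3,:3],Rt@T[:3,3]+np.array(st['tool_pos'])
def cloud(p,st=None):
    Rm,e=cam(p,st);K=p['camera_matrix'];d=p['depth'];v,u=np.mgrid[:480,:640]
    c=np.stack([(u-K[0][2])/K[0][0]*d,-(v-K[1][2])/K[1][1]*d,-d],-1)
    w=c@Rm.T+e; w[d==0]=np.nan; return w
def proj(p,X,st=None):
    Rm,e=cam(p,st);K=p['camera_matrix'];c=(np.atleast_2d(X)-e)@Rm
    return np.stack([K[0][0]*c[:,0]/-c[:,2]+K[0][2],-K[1][1]*c[:,1]/-c[:,2]+K[1][2]],-1)
E
python3 - <<'E'
from h import *
print(r.state())
for n in ['scene','side']:
    p=get_image(n);cv2.imwrite(f'pics/{n}0.png',p['color']);np.save(f'{n}0.npy',cloud(p))
    print(n,p['eye'],p['camera_matrix'],[k for k in p])
    for q in ['clip','small_clip','tray','tall_card','low_card']:
        print(q,[(x['rect'],round(x['conf'],2)) for x in search_frame(p,q)])
E
```

```text
{'time_s': 0.0, 'joints': array([ 1.11321894,  0.6293249 ,  0.03842171,  1.51836335, -0.0270124 ,
        0.99628851, -0.01997521]), 'joint_velocities': array([-0.00021713,  0.00054596,  0.00236333, -0.00010063, -0.00129706,
        0.00018793,  0.00192405]), 'effort': array([-9.28866793e-04, -5.49748671e+01,  1.14354663e+00, -1.86642659e+01,
       -5.21046063e-02,  2.34294101e-02,  1.43501757e-04]), 'tool_pos': array([ 0.2479628 , -0.60008214,  0.18356903]), 'ee_rot': array([-9.15534109e-04,  9.80871296e-01,  1.94655156e-01, -1.82230030e-04]), 'contact_force': array([-0.30239967, -0.18920562, -0.1180751 ]), 'torque': array([ 0.00440728, -0.00067675,  0.02520977]), 'gripper_width': 0.09410479638640591}Traceback (most recent call last):
  File "<stdin>", line 4, in <module>
  File "h.py", line 9, in cloud
    Rm,e=cam(p,st);K=p['camera_matrix'];d=p['depth'];v,u=np.mgrid[:480,:640]
         ~~~^^^^^^
  File "h.py", line 5, in cam
    if 'eye' in p: return np.array(p['rotation']).reshape(3,3),np.array(p['eye'])
                          ~~~~~~~~~~~~~~~~~~~~~~~~~~~~~~~^^^^^
ValueError: cannot reshape array of size 4 into shape (3,3)
```

```bash
sed -i "s/return np.array(p\['rotation'\]).reshape(3,3),/return R.from_quat(np.array(p['rotation'])[[1,2,3,0]]).as_matrix(),/" h.py
python3 - <<'E'
from h import *
for n in ['scene','side']:
    p=get_image(n);cv2.imwrite(f'pics/{n}0.png',p['color']);c=cloud(p);np.save(f'{n}0.npy',c)
    print(n,p['eye'],p['rotation'],p['camera_matrix'],[k for k in p])
    print(np.nanpercentile(c[...,2],[1,30,50]))
    for q in ['clip','small_clip','tray','tall_card','low_card']:
        print(q,[(x['rect'],round(x['conf'],2)) for x in search_frame(p,q)])
E
```

```text
scene [1.02360429 0.2552056  0.88983703] [0.49789546 0.15088263 0.24762646 0.81732226] [[468.8213037    0.         316.8344482 ]
 [  0.         468.8213037  245.83550351]
 [  0.           0.           1.        ]] ['color', 'depth', 'camera_matrix', 'eye', 'rotation', 'shot']
[-7.54613695e-01 -1.55227189e-03  2.45990655e-04]
clip [([189.3, 195.8, 214.1, 233.9], 0.86), ([329.9, 221.4, 392.5, 294.7], 0.39), ([463.3, 245.7, 501.2, 279.0], 0.37)]
small_clip [([234.1, 217.5, 247.6, 244.3], 0.62)]
tray [([180.2, 164.1, 300.8, 258.0], 0.73)]
tall_card [([334.2, 158.9, 358.2, 235.7], 0.75), ([403.0, 336.4, 488.3, 414.6], 0.71), ([329.6, 218.8, 394.1, 293.2], 0.66)]
low_card [([423.9, 293.8, 498.6, 342.8], 0.76)]
side [0.21750792 0.91129805 0.83743914] [-0.16183635 -0.07670189  0.43640267  0.88174743] [[580.28389231   0.         322.97975855]
 [  0.         580.28389231 232.45058286]
 [  0.           0.           1.        ]] ['color', 'depth', 'camera_matrix', 'eye', 'rotation', 'shot']
[-0.75579369 -0.00400665  0.00076191]
clip [([334.2, 159.3, 355.5, 194.8], 0.88)]
small_clip [([324.9, 184.7, 339.2, 210.9], 0.6)]
tray [([325.7, 175.8, 417.8, 244.3], 0.96)]
tall_card [([164.0, 276.5, 229.7, 387.5], 0.85), ([298.3, 223.7, 339.6, 320.1], 0.78), ([366.7, 222.7, 427.7, 297.6], 0.78)]
low_card [([249.3, 311.9, 290.6, 404.0], 0.72)]
```

View pics/scene0.png

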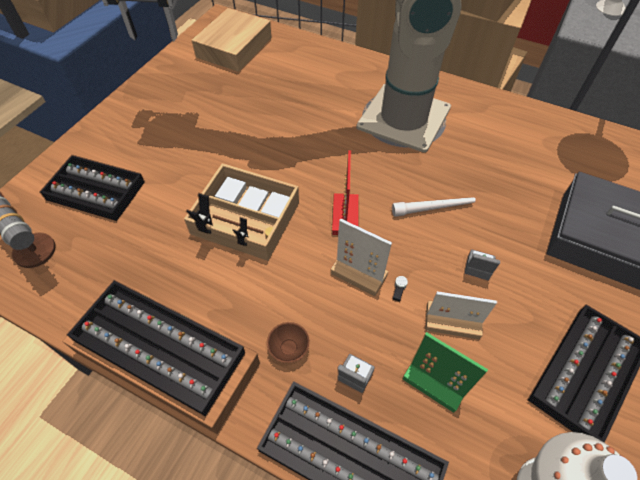

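View pics/side0.png

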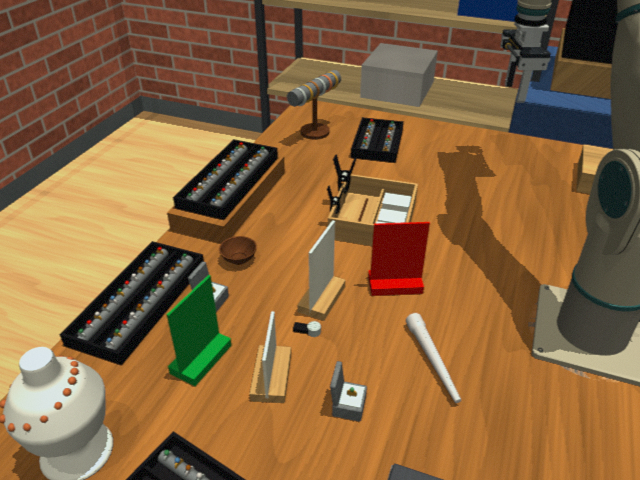

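The scene view shows two clips on the tray's far wall: A at about (202,215) and B at about (241,231). A is bigger and closer to the left corner. There are four cards: the white one at (362,255), a low white one at (461,315), and red (346,200) and green (445,372) look-alikes. The tall white card at (362,255) fits. Next I'll check with a crop and measure.

```bash
python3 - <<'E'
from h import *
a=cv2.imread('pics/scene0.png');b=cv2.imread('pics/side0.png')
x=cv2.resize(a[160:310,170:410],None,fx=3.3,fy=3.3,interpolation=cv2.INTER_CUBIC)[:600,:800]
cv2.imwrite('pics/c1.png',x)
cv2.imwrite('pics/c2.png',cv2.resize(b[150:330,280:440],None,fx=3.3,fy=3.3,interpolation=cv2.INTER_CUBIC)[:600])
def rep(n,rect,zmin,zmax=.3,sel=None):
    c=np.load(n+'0.npy');l,t,rr,bb=rect
    im=cv2.imread(f'pics/{n}0.png')
    P=c[t:bb,l:rr].reshape(-1,3);col=im[t:bb,l:rr].reshape(-1,3).astype(int)
    m=(P[:,2]>zmin)&(P[:,2]<zmax)
    if sel=='dark': m&=col.max(1)<70
    if sel=='white': m&=(col.min(1)>110)
    P=P[m]
    if len(P)<8: print(n,rect,len(P));return
    ctr=np.median(P,0); u,s,v=np.linalg.svd(P[:,:2]-P[:,:2].mean(0),full_matrices=False)
    print(n,sel,len(P),'med',ctr.round(4),'lo',np.percentile(P,3,0).round(3),'hi',np.percentile(P,97,0).round(3),'dir',v[0].round(3),np.degrees(np.arctan2(v[0][1],v[0][0])).round(1),'sd',(s/len(P)**.5).round(4))
rep('scene',[185,190,218,238],.065,.2,'dark')
rep('scene',[230,213,252,248],.065,.2,'dark')
rep('side',[330,155,360,198],.065,.2,'dark')
rep('side',[322,182,342,213],.065,.2,'dark')
rep('scene',[329,218,394,293],.08,.2,'white')
rep('scene',[329,218,394,293],.15,.2)
rep('side',[298,220,340,320],.08,.2)
rep('side',[298,220,340,320],.155,.2)
rep('scene',[424,290,499,343],.06,.2)
rep('scene',[178,160,303,260],.056,.064)
rep('side',[325,175,420,245],.056,.064)
E
```

```text
scene dark 389 med [ 0.5847 -0.2421  0.1031] lo [ 0.571 -0.257  0.07 ] hi [ 0.619 -0.232  0.134] dir [0.987 0.161] 9.3 sd [0.0168 0.0073]
scene dark 151 med [ 0.5772 -0.1511  0.0852] lo [ 0.568 -0.161  0.067] hi [ 0.602 -0.144  0.106] dir [0.985 0.17 ] 9.8 sd [0.0117 0.0047]
side dark 246 med [ 0.5939 -0.2352  0.0945] lo [ 0.568 -0.256  0.069] hi [ 0.616 -0.148  0.135] dir [-0.171  0.985] 99.8 sd [0.0291 0.0148]
side dark 97 med [ 0.5891 -0.1461  0.0783] lo [ 0.568 -0.171  0.067] hi [ 0.602 -0.139  0.104] dir [-0.327  0.945] 109.1 sd [0.0173 0.0089]
scene white 206 med [0.5226 0.1012 0.1641] lo [0.517 0.047 0.145] hi [0.527 0.149 0.167] dir [0.06  0.998] 86.6 sd [0.0313 0.0019]
scene None 370 med [0.5231 0.1006 0.1612] lo [0.518 0.046 0.151] hi [0.527 0.15  0.166] dir [0.06  0.998] 86.6 sd [0.0321 0.0017]
side None 969 med [0.5208 0.1077 0.1293] lo [0.517 0.048 0.083] hi [0.527 0.154 0.167] dir [0.069 0.998] 86.1 sd [0.0337 0.0013]
side None 207 med [0.5216 0.1056 0.1641] lo [0.517 0.051 0.156] hi [0.527 0.153 0.168] dir [0.066 0.998] 86.2 sd [0.0324 0.0018]
scene None 1047 med [0.539  0.309  0.0935] lo [0.522 0.266 0.062] hi [0.669 0.365 0.164] dir [ 0.882 -0.472] -28.1 sd [0.0475 0.0239]
scene None 849 med [ 0.499  -0.194   0.0593] lo [ 0.408 -0.309  0.056] hi [ 0.6   -0.101  0.063] dir [0.381 0.925] 67.6 sd [0.0773 0.0726]
side None 557 med [ 0.5208 -0.2281  0.0601] lo [ 0.412 -0.307  0.056] hi [ 0.596 -0.097  0.063] dir [0.354 0.935] 69.2 sd [0.0873 0.0581]
```

View pics/c1.png

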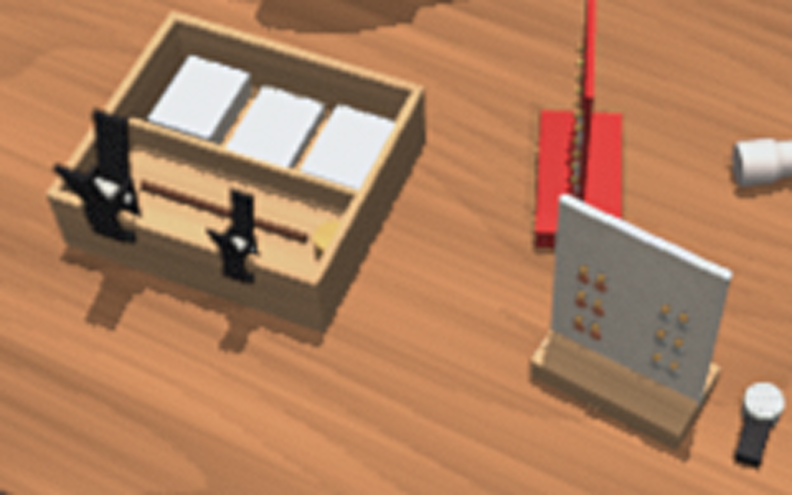

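View pics/c2.png

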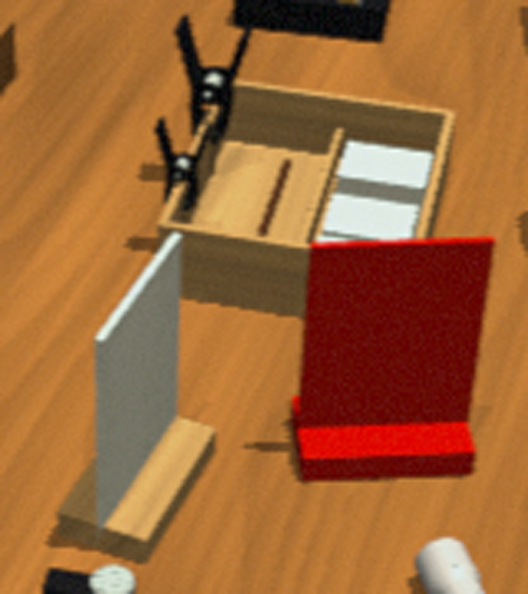

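The crops confirm it. A is clearly larger than B (top at z≈0.134, versus 0.106), and the white card at (362,255) reaches z≈0.166. I'll fit the wall direction and check what stands along the path.

```bash
python3 - <<'E'
from h import *
for n in ['scene','side']:
    c=np.load(n+'0.npy').reshape(-1,3)
    # far wall in approx tray frame
    a=np.radians(9.6);ux=np.array([np.cos(a),np.sin(a)]);uy=np.array([-np.sin(a),np.cos(a)])
    m=(abs(c[:,2]-.059)<.006)&(c[:,0]>.38)&(c[:,0]<.66)&(c[:,1]>-.33)&(c[:,1]<-.07)
    P=c[m];s=P[:,:2]@ux;t=P[:,:2]@uy
    h,e=np.histogram(s,40);k=s>s.max()-.02
    print(n,len(P),np.percentile(s,[1,99]),np.percentile(t,[1,99]))
    rect=cv2.minAreaRect(P[:,:2].astype(np.float32));print(rect)
    # tall things
    m=(c[:,2]>.14)&(c[:,0]>.1)&(c[:,0]<.8)&(abs(c[:,1])<.75)
    Q=c[m]; g=np.unique((Q/.05).round().astype(int),axis=0)*.05
    print(g.tolist() if n=='scene' else '')
    m=(abs(c[:,0]-.525)<.04)&(c[:,1]>.02)&(c[:,1]<.18)&(c[:,2]>.158)&(c[:,2]<.175);P=c[m]
    print('top',len(P),cv2.minAreaRect(P[:,:2].astype(np.float32)))
E
```

```text
scene 1012 [0.36696327 0.56071205] [-0.3888763  -0.18249187]
((0.5065271854400635, -0.20551824569702148), (0.19490046799182892, 0.20242679119110107), 6.024170875549316)
[[0.2, -0.55, 0.2], [0.2, -0.55, 0.25], [0.2, -0.55, 0.30000000000000004], [0.2, -0.5, 0.30000000000000004], [0.25, -0.65, 0.2], [0.25, -0.65, 0.25], [0.25, -0.65, 0.30000000000000004], [0.25, -0.6000000000000001, 0.30000000000000004], [0.25, -0.55, 0.2], [0.25, -0.55, 0.25], [0.25, -0.55, 0.30000000000000004], [0.25, -0.5, 0.30000000000000004], [0.30000000000000004, -0.65, 0.2], [0.30000000000000004, -0.65, 0.25], [0.30000000000000004, -0.65, 0.30000000000000004], [0.30000000000000004, -0.6000000000000001, 0.30000000000000004], [0.35000000000000003, 0.0, 0.15000000000000002], [0.4, 0.0, 0.15000000000000002], [0.45, 0.0, 0.15000000000000002], [0.45, 0.05, 0.15000000000000002], [0.5, 0.05, 0.15000000000000002], [0.5, 0.1, 0.15000000000000002], [0.5, 0.15000000000000002, 0.15000000000000002], [0.55, 0.1, 0.15000000000000002], [0.55, 0.15000000000000002, 0.15000000000000002], [0.65, 0.25, 0.15000000000000002], [0.65, 0.3
[... 640 characters left out ...]
, 0.6000000000000001, 0.2], [0.75, 0.6000000000000001, 0.25], [0.8, -0.6000000000000001, 0.15000000000000002], [0.8, -0.55, 0.15000000000000002], [0.8, -0.5, 0.15000000000000002], [0.8, 0.5, 0.15000000000000002], [0.8, 0.5, 0.2], [0.8, 0.55, 0.15000000000000002], [0.8, 0.55, 0.2], [0.8, 0.55, 0.25]]
top 243 ((0.5215561389923096, 0.09771574288606644), (0.10997560620307922, 0.008419393561780453), 86.04534912109375)
side 712 [0.36879164 0.55934086] [-0.38863733 -0.18332321]
((0.5078059434890747, -0.20249193906784058), (0.19043205678462982, 0.20762477815151215), 6.095087051391602)

top 175 ((0.5225228667259216, 0.09964743256568909), (0.11012066900730133, 0.007775576785206795), 86.58233642578125)
```

Call:
jog_arm([
  [1,[0,0,-1],-7.4],
  [1,[0,0,-1],-7.4],
  [1,[0,0,-1],-7.4],
  [1,[0,0,-1],-7.4],
  [1,[0,0,-1],-7.4],
  [1,[0,0,-1],-7.4],
  [1,[0,0,-1],-7.4],
  [1,[0,0,-1],-7.4],
  [1,[0,0,-1],-7.4],
  [1,[0,0,-1],-7.4],
])

```text
time_s: 1.65
tool_pos: [0.2473, -0.5995, 0.2868]
ee_rot: [-0.002, 0.647, 0.763, 0.0]
contact_force: [0.8, 0.6, 0.1]
gripper_width: 0.0942
```

Call:
jog_arm([
  [1,[2.9,3.9,0],0],
  [1,[2.9,3.9,0],0],
  [1,[2.9,3.9,0],0],
  [1,[2.9,3.9,0],0],
  [1,[2.9,3.9,0],0],
  [1,[2.9,3.9,0],0],
  [1,[2.9,3.9,0],0],
  [1,[2.9,3.9,0],0],
  [1,[2.9,3.9,0],0],
  [1,[2.9,3.9,0],3.5],
  [1,[0,0,0],0],
])

```text
time_s: 2.75
tool_pos: [0.5944, -0.2427, 0.286]
ee_rot: [0.001, 0.673, 0.739, -0.001]
contact_force: [0.3, 0.4, 0.3]
gripper_width: 0.0941
```

```bash
cat > w.py <<'E'
from h import *
import sys
def wrist(tag):
    st=r.state();p=get_image('wrist');cv2.imwrite(f'pics/{tag}.png',p['color']);c=cloud(p,st);np.save(tag+'.npy',c)
    q=st['ee_rot'];Rt=R.from_quat([q[1],q[2],q[3],q[0]]).as_matrix()
    print('t',st['time_s'],'pos',st['tool_pos'].round(4),'yawx',np.degrees(np.arctan2(Rt[1,0],Rt[0,0])).round(2),'z',Rt[:,2].round(4),'w',st['gripper_width'],'F',st['contact_force'].round(2),'T',st['torque'].round(3))
    print('joints',st['joints'].round(2))
    return st,p,c
E
python3 - <<'E'
from w import *
st,p,c=wrist('w1');print(p['T_tool_cam'])
E
```

```text
t 2.75 pos [ 0.5944 -0.2427  0.286 ] yawx 95.34 z [-3.e-04 -2.e-03 -1.e+00] w 0.09405577211176301 F [0.26 0.42 0.32] T [ 0.025 -0.125  0.045]
joints [ 0.55  0.55 -0.36  1.39  0.2   1.23  0.27]
[[ 5.76650643e-04  9.58115448e-01  2.86381661e-01  8.38557877e-02]
 [ 9.99999327e-01 -2.64069035e-04 -1.13010600e-03  9.28599205e-06]
 [-1.00714749e-03  2.86382119e-01 -9.58114955e-01 -2.01535942e-01]
 [ 0.00000000e+00  0.00000000e+00  0.00000000e+00  1.00000000e+00]]
```

View pics/w1.png

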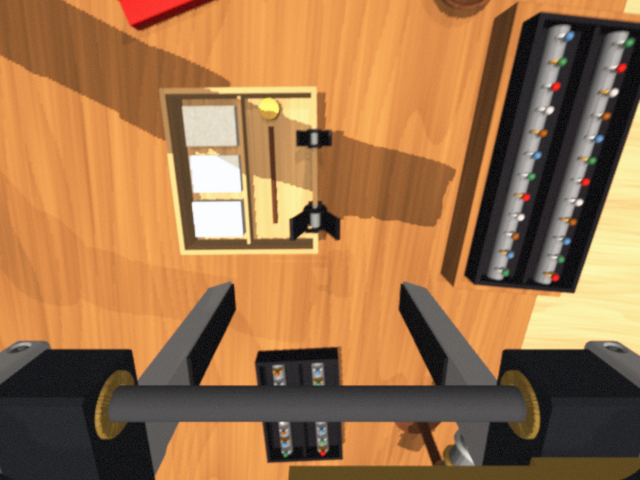

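The wrist view shows the tray with its far wall running almost vertical at column 316. The larger clip is at (315,220) and the small one at (314,138). Next I'll fit the wall and clip in world coordinates.

```bash
python3 - <<'E'
from h import *
c=np.load('w1.npy');im=cv2.imread('pics/w1.png').astype(int)
cv2.imwrite('pics/w1c.png',cv2.resize(im[80:270,150:360].astype(np.uint8),None,fx=3,fy=3,interpolation=cv2.INTER_CUBIC))
# wall: z~.06 near col 310-325, rows 95-250
pts=[]
for v in range(100,248):
    row=c[v,300:335];k=np.abs(row[:,2]-.06)<.006
    if 2<=k.sum()<=12:
        q=row[k]; pts.append([q[:,0].mean(),q[:,1].mean()])
P=np.array(pts);
d=cv2.fitLine(P.astype(np.float32),cv2.DIST_HUBER,0,.001,.001).ravel();print('wall',len(P),d,'yaw',np.degrees(np.arctan2(-d[0],d[1])))
f=lambda y:d[2]+d[0]/d[1]*(y-d[3]);print('wall x at -.245',f(-.245))
for nm,(t,b,l,rr) in dict(big=(195,242,285,345),small=(122,155,293,335)).items():
    Q=c[t:b,l:rr].reshape(-1,3);col=im[t:b,l:rr].reshape(-1,3)
    m=(Q[:,2]>.075)&(col.max(1)<90);Q=Q[m]
    print(nm,len(Q),Q[:,2].max(),np.median(Q,0))
    T=Q[Q[:,2]>Q[:,2].max()-.012]; a=np.radians(5.4)
    s=T[:,0]*np.cos(a)+T[:,1]*np.sin(a);tt=-T[:,0]*np.sin(a)+T[:,1]*np.cos(a)
    print('top s',s.min(),s.max(),'t',tt.min(),tt.max())
    for k in (s<s.mean(),s>=s.mean()): print(' half',T[k].mean(0),np.percentile(tt[k],[2,98]))
    mid=((s.min()+s.max())/2,(tt.min()+tt.max())/2);print('mid world',mid[0]*np.cos(a)-mid[1]*np.sin(a),mid[0]*np.sin(a)+mid[1]*np.cos(a))
E
```

```text
wall 111 [ 0.1016919  -0.99481595  0.5873766  -0.1949393 ] yaw -174.16338
wall x at -.245 0.5924939
big 881 0.13786428565587905 [ 0.5926208  -0.2438954   0.11388546]
top s 0.5403903789697407 0.592736337886752 t -0.31220815103889465 -0.2883348545868628
 half [ 0.57036935 -0.24802414  0.13302176] [-0.31180952 -0.28940345]
 half [ 0.61468067 -0.24218471  0.1332048 ] [-0.310597   -0.28856518]
mid world 0.5923069748562794 -0.24562056520495365
small 380 0.10935898750656375 [ 0.58237586 -0.15382789  0.0954721 ]
top s 0.5480884150006073 0.5843673169274994 t -0.21562711637883947 -0.20117360339664953
 half [ 0.56798229 -0.15550115  0.10507608] [-0.21559059 -0.20136122]
 half [ 0.59833963 -0.15268478  0.10515797] [-0.21459102 -0.20139625]
mid world 0.5833271330161894 -0.15418872229401295
```

View pics/w1c.png

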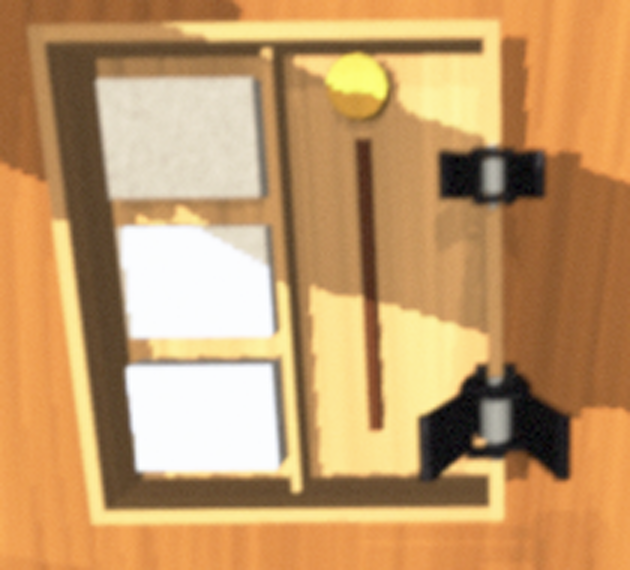

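Call:
jog_arm([
  [1,[-0.25,-0.25,3],-0.6],
  [1,[0,0,3],0],
  [1,[0,0,3],0],
  [1,[0,0,0],0],
])

```text
time_s: 3.2
tool_pos: [0.5874, -0.2561, 0.1948]
ee_rot: [0.003, 0.672, 0.741, -0.005]
contact_force: [-1.0, -0.4, 0.0]
gripper_width: 0.0938
```

```bash
python3 - <<'E'
from w import *
st,p,c=wrist('w2')
E
```

```text
t 3.2 pos [ 0.5874 -0.2561  0.1948] yawx 95.6 z [-0.0018 -0.0111 -0.9999] w 0.09381806557092236 F [-1.   -0.39  0.02] T [-0.006 -0.049  0.001]
joints [ 0.56  0.62 -0.34  1.53  0.24  1.03  0.25]
```

View pics/w2.png

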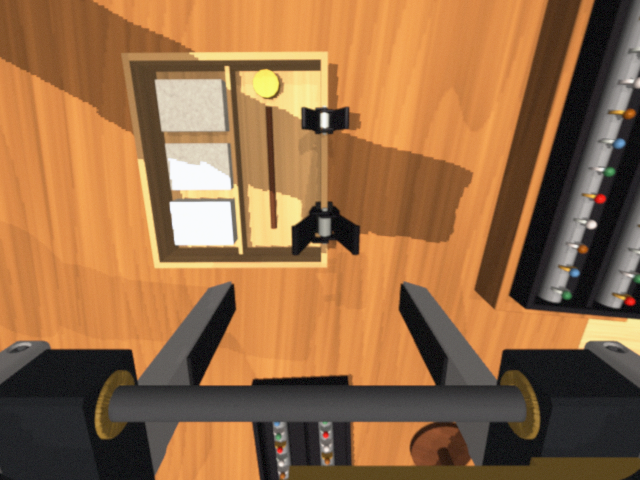

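```bash
cat > m.py <<'E'
from h import *
def meas(tag,rect,zmin,yaw):
    c=np.load(tag+'.npy');im=cv2.imread(f'pics/{tag}.png').astype(int);l,t,rr,b=rect
    Q=c[t:b,l:rr].reshape(-1,3);col=im[t:b,l:rr].reshape(-1,3)
    Q=Q[(Q[:,2]>zmin)&(col.max(1)<90)]
    T=Q[Q[:,2]>np.percentile(Q[:,2],98)-.012]; a=np.radians(yaw)
    s=T[:,0]*np.cos(a)+T[:,1]*np.sin(a);tt=-T[:,0]*np.sin(a)+T[:,1]*np.cos(a)
    A=T[s<s.mean()].mean(0);B=T[s>=s.mean()].mean(0)
    S,Tm=(s.min()+s.max())/2,(tt.min()+tt.max())/2
    print(len(Q),'ztop',np.percentile(Q[:,2],98),'width',np.ptp(s),np.ptp(tt),'halfyaw',np.degrees(np.arctan2(*(B-A)[[1,0]])),'mid',S*np.cos(a)-Tm*np.sin(a),S*np.sin(a)+Tm*np.cos(a))
E
python3 - <<'E'
from m import *
meas('w2',(285,198,365,262),.08,6)
c=np.load('w2.npy');pts=[]
for v in list(range(75,105))+list(range(135,198)):
    row=c[v,308:340];k=np.abs(row[:,2]-.06)<.006
    if 2<=k.sum()<=12: pts.append(row[k].mean(0)[:2])
d=cv2.fitLine(np.array(pts,np.float32),cv2.DIST_HUBER,0,.001,.001).ravel();print(len(pts),d,'yaw',np.degrees(np.arctan(-d[0]/d[1])),'x',d[2]+d[0]/d[1]*(-.245-d[3]))
E
```

```text
1676 ztop 0.13582685337347689 width 0.05423374117331747 0.02408632983153519 halfyaw 6.749843398821204 mid 0.5926449907377596 -0.24551882838455197
93 [ 0.10344203 -0.99463546  0.5839804  -0.16354887] yaw 5.9374127 x 0.5924513
```

Call:
jog_arm([
  [1,[0.5,0.3,0],-0.4],
  [1,[0.5,0.3,0],0],
  [1,[0,0,0],0],
])

```text
time_s: 3.55
tool_pos: [0.5963, -0.2478, 0.202]
ee_rot: [0.008, 0.67, 0.742, -0.003]
contact_force: [-0.2, 1.0, 0.5]
gripper_width: 0.0941
```

```bash
cat > s.py <<'E'
from h import *
st=r.state();q=st['ee_rot'];Rt=R.from_quat([q[1],q[2],q[3],q[0]]).as_matrix()
print('t',st['time_s'],'pos',st['tool_pos'].round(4),'yawx',np.degrees(np.arctan2(Rt[1,0],Rt[0,0])).round(2),'z',Rt[:,2].round(4),'w',round(st['gripper_width'],4),'F',st['contact_force'].round(2))
E
python3 s.py
```

```text
t 3.55 pos [ 0.5963 -0.2478  0.202 ] yawx 95.85 z [ 0.0085 -0.0153 -0.9998] w 0.0941 F [-0.22  1.03  0.52]
```

Call:
jog_arm([
  [1,[0,0,0],0],
  [1,[0,0,0],0],
  [1,[0,0,0],0],
])

```text
time_s: 3.85
tool_pos: [0.5978, -0.2479, 0.2045]
ee_rot: [0.01, 0.67, 0.742, -0.002]
contact_force: [0.1, 0.2, -0.3]
gripper_width: 0.0937
```

```bash
python3 s.py
```

```text
t 3.85 pos [ 0.5978 -0.2479  0.2045] yawx 95.89 z [ 0.0124 -0.0171 -0.9998] w 0.0937 F [ 0.12  0.23 -0.33]
```

Call:
jog_arm([
  [1,[0.1,-0.2,1],0],
  [1,[0.1,-0.2,1],0],
  [1,[0.1,-0.1,1],0],
  [1,[0,0,1],0],
  [1,[0,0,1],0],
  [1,[0,0,1],0],
])

```text
time_s: 4.45
tool_pos: [0.5924, -0.2465, 0.1395]
ee_rot: [0.01, 0.67, 0.742, -0.002]
contact_force: [-0.2, 0.6, -0.8]
gripper_width: 0.0944
```

```bash
python3 s.py
```

```text
t 4.45 pos [ 0.5924 -0.2465  0.1395] yawx 95.87 z [ 0.0121 -0.0172 -0.9998] w 0.0944 F [-0.17  0.57 -0.76]
```

Call:
jog_arm([
  [1,[0.1,0,1],0],
  [1,[0.05,-0.05,1],0],
  [1,[0,0,1],0],
  [1,[0,0,0.6],0],
  [1,[0,0,0],0],
])

```text
time_s: 4.95
tool_pos: [0.5909, -0.2451, 0.0976]
ee_rot: [0.008, 0.67, 0.742, -0.003]
contact_force: [0.7, -0.3, 0.3]
gripper_width: 0.0942
```

```bash
python3 s.py; python3 - <<'E'
from w import *
st,p,c=wrist('w3')
p=get_image('side');cv2.imwrite('pics/s3.png',cv2.resize(p['color'][80:260,260:460],None,fx=3,fy=3,interpolation=cv2.INTER_CUBIC))
E
```

```text
t 4.95 pos [ 0.5909 -0.2451  0.0976] yawx 95.88 z [ 0.0087 -0.0157 -0.9998] w 0.0942 F [ 0.69 -0.28  0.35]
t 4.95 pos [ 0.5909 -0.2451  0.0976] yawx 95.88 z [ 0.0087 -0.0157 -0.9998] w 0.09418632575823695 F [ 0.69 -0.28  0.35] T [-0.019 -0.05  -0.009]
joints [ 0.53  0.72 -0.31  1.64  0.3   0.82  0.19]
```

View pics/w3.png

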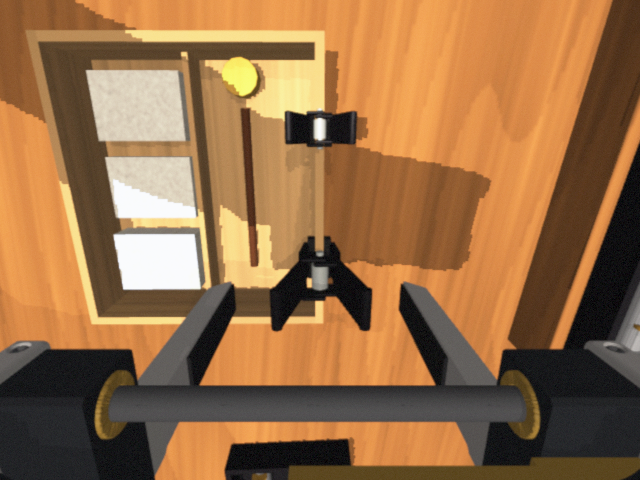

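View pics/s3.png

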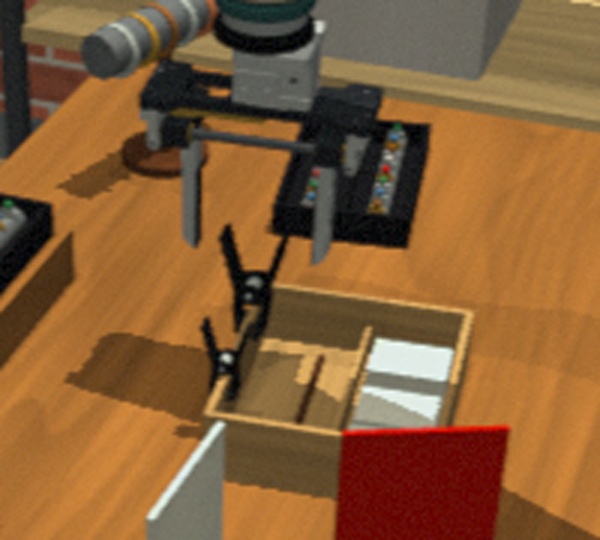

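```bash
python3 - <<'E'
from h import *
st=r.state()
p=get_image('side');c=cloud(p);print(proj(p,st['tool_pos'])[0], (proj(p,st['tool_pos'])[0]-[260,80])*3)
for (x,y) in [(190,238),(188,215),(320,255),(321,235),(230,240),(228,235),(285,245),(253,290)]:
    u,v=int(260+x/3),int(80+y/3);print((x,y),c[v,u].round(3))
from m import meas
meas('w3',(265,230,380,335),.08,6)
w=np.load('w3.npy')
for u,v in [(235,288),(402,288),(225,300),(412,300)]: print(u,v,w[v,u])
E
```

```text
[344.7795315  170.78528222] [254.33859451 272.35584666]
(190, 238) [ 0.644 -0.235  0.126]
(188, 215) [ 0.644 -0.226  0.153]
(320, 255) [ 0.537 -0.237  0.131]
(321, 235) [ 0.535 -0.236  0.151]
(230, 240) [ 0.614 -0.242  0.126]
(228, 235) [ 0.616 -0.248  0.128]
(285, 245) [ 0.632 -0.462 -0.001]
(253, 290) [ 0.589 -0.232  0.092]
3904 ztop 0.13582711293918448 width 0.05443218170188635 0.024661001796491444 halfyaw 5.889565385269974 mid 0.592566584812724 -0.24517221317462046
235 288 [ 0.52163942 -0.29739176  0.00918122]
402 288 [ 0.63705241 -0.23270629  0.12453441]
225 300 [ 0.54312859 -0.2425255   0.13828705]
412 300 [ 0.63774364 -0.23148023  0.1414959 ]
```

In the images the finger ends are at z≈0.123, though the TCP reads 0.098. I'll close to just short of the handles to see whether the fingers extend as they close.

Call:
jog_arm([
  [0.4,[0,0.1,0],0],
  [0.4,[0,0,0],0],
  [0.4,[0,0,0],0],
  [0.4,[0,0,0],0],
], squeeze=25)

```text
time_s: 5.5
tool_pos: [0.5942, -0.2458, 0.1009]
ee_rot: [0.011, 0.67, 0.742, -0.002]
contact_force: [-0.6, 0.0, -0.1]
gripper_width: 0.0671
```

```bash
python3 s.py; python3 - <<'E'
from w import *
st,p,c=wrist('w4')
p=get_image('side');cs=cloud(p);np.save('s4.npy',cs);cv2.imwrite('pics/s4f.png',p['color'])
cv2.imwrite('pics/s4.png',cv2.resize(p['color'][120:210,300:400],None,fx=6,fy=6,interpolation=cv2.INTER_CUBIC))
from m import meas
meas('w4',(265,230,380,345),.08,6)
E
```

```text
t 5.5 pos [ 0.5942 -0.2458  0.1009] yawx 95.86 z [ 0.0141 -0.0178 -0.9997] w 0.0671 F [-0.6   0.02 -0.05]
t 5.5 pos [ 0.5942 -0.2458  0.1009] yawx 95.86 z [ 0.0141 -0.0178 -0.9997] w 0.06714029505891081 F [-0.6   0.02 -0.05] T [ 0.022 -0.096 -0.006]
joints [ 0.53  0.72 -0.31  1.63  0.3   0.82  0.19]
3846 ztop 0.1358432206054519 width 0.0635369928735281 0.024534128656927 halfyaw 6.036689683020454 mid 0.5973175847220122 -0.24496733017920524
```

View pics/w4.png

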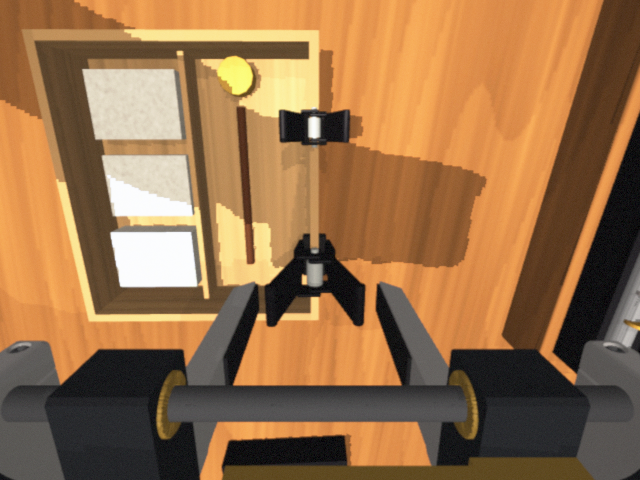

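View pics/s4.png

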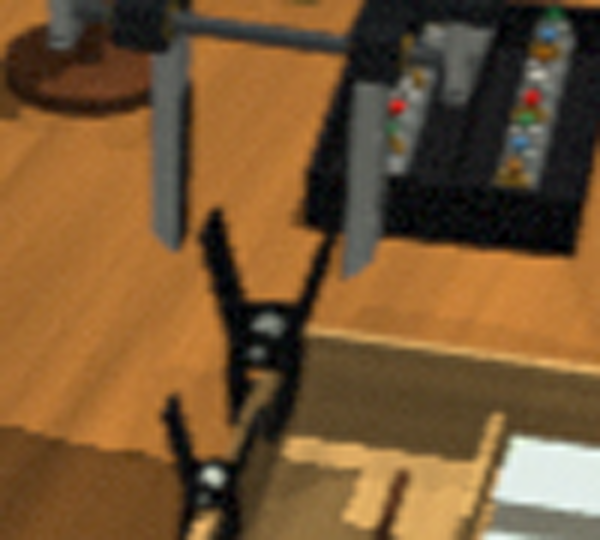

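The fingers close in parallel without extending. The ends overlap the handle tops by only about 10 mm, so I'll go 1 cm lower for a safer hold, then close.

Call:
jog_arm([
  [0.4,[0,-0.15,0.5],0],
  [0.4,[0,0,0.5],0],
  [0.4,[0,0,0],0],
])

```text
time_s: 5.9
tool_pos: [0.5924, -0.2462, 0.0899]
ee_rot: [0.011, 0.67, 0.742, -0.002]
contact_force: [-0.7, 0.2, -0.4]
gripper_width: 0.0657
```

```bash
python3 s.py; python3 - <<'E'
from w import *
p=get_image('side');cv2.imwrite('pics/s5.png',cv2.resize(p['color'][120:210,300:400],None,fx=6,fy=6,interpolation=cv2.INTER_CUBIC))
p=get_image('scene');cv2.imwrite('pics/s5b.png',cv2.resize(p['color'][150:270,150:300],None,fx=4,fy=4,interpolation=cv2.INTER_CUBIC))
E
```

```text
t 5.9 pos [ 0.5924 -0.2462  0.0899] yawx 95.86 z [ 0.0137 -0.0177 -0.9997] w 0.0657 F [-0.68  0.24 -0.36]
```

View pics/s5.png

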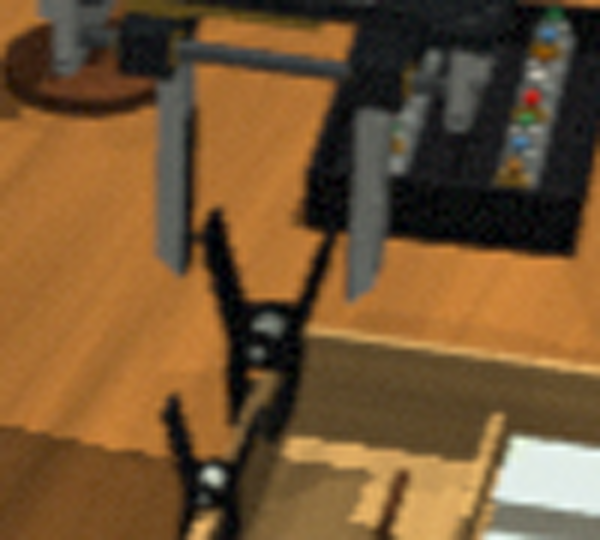

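View pics/s5b.png

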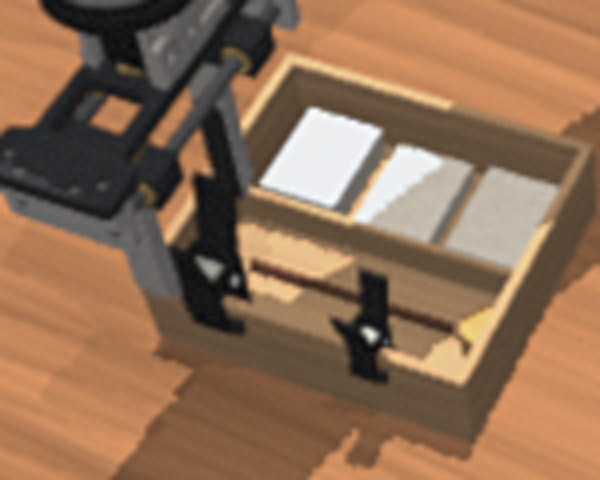

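Finger ends are now about 20 mm below the handle tops, one on each side. Closing with 25 N.

Call:
jog_arm([
  [-1,[0,0,0],0],
  [-1,[0,0,0],0],
  [-1,[0,0,0],0],
  [-1,[0,0,0],0],
  [-1,[0,0,0],0],
  [-1,[0,0,0],0],
  [-1,[0,0,0],0],
  [-1,[0,0,0],0],
], squeeze=25)

```text
time_s: 6.8
tool_pos: [0.5929, -0.2462, 0.0905]
ee_rot: [0.011, 0.67, 0.742, -0.002]
contact_force: [0.4, -0.3, -0.7]
gripper_width: 0.0257
```

```bash
python3 s.py; python3 - <<'E'
from w import *
st,p,c=wrist('w6')
p=get_image('side');cv2.imwrite('pics/s6.png',cv2.resize(p['color'][120:210,300:400],None,fx=6,fy=6,interpolation=cv2.INTER_CUBIC))
E
```

```text
t 6.8 pos [ 0.5929 -0.2462  0.0905] yawx 95.86 z [ 0.0146 -0.0179 -0.9997] w 0.0257 F [ 0.4  -0.28 -0.67]
t 6.8 pos [ 0.5929 -0.2462  0.0905] yawx 95.86 z [ 0.0146 -0.0179 -0.9997] w 0.02567189597370693 F [ 0.4  -0.28 -0.67] T [ 0.032 -0.041 -0.061]
joints [ 0.52  0.73 -0.31  1.65  0.3   0.79  0.19]
```

View pics/s6.png

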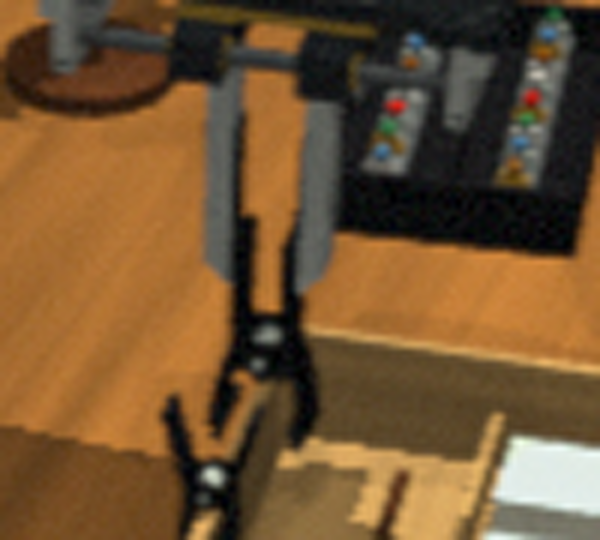

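View pics/w6.png

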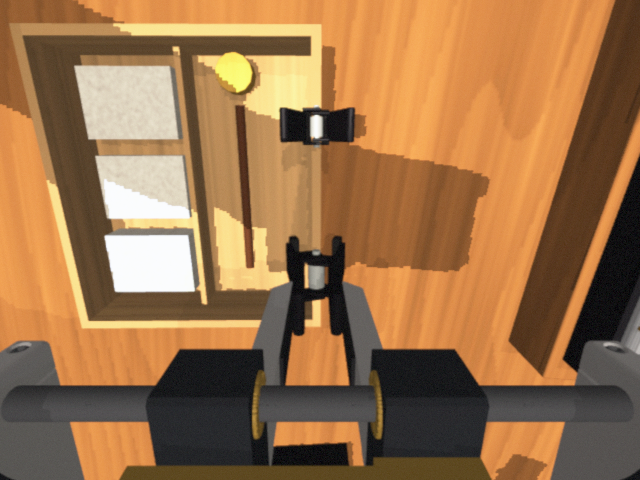

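The clip is fully open on the wall: handles parallel, jaws clear of the wall on both sides, opening 25.7 mm. Lifting slowly.

Call:
jog_arm([
  [-1,[0,0,-0.5],0],
  [-1,[0,0,-1],0],
  [-1,[0,0,-1],0],
  [-1,[0,0,-1],0],
  [-1,[0,0,-1],0],
  [-1,[0,0,-1],0],
  [-1,[0,0,-1],0],
  [-1,[0,0,-1],0],
  [-1,[0,0,-1.5],0],
  [-1,[0,0,-1.5],0],
  [-1,[0,0,-1.5],0],
  [-1,[0,0,-1.5],0],
  [-1,[0,0,-1.5],0],
  [-1,[0,0,-1.5],0],
  [-1,[0,0,-1],0],
  [-1,[0,0,-0.5],0],
  [-1,[0,0,0],0],
])

```text
time_s: 8.6
tool_pos: [0.59, -0.2422, 0.2874]
ee_rot: [0.013, 0.67, 0.743, -0.001]
contact_force: [0.4, 0.1, -0.3]
gripper_width: 0.0253
```

```bash
python3 s.py; python3 - <<'E'
from w import *
st,p,c=wrist('w7')
p=get_image('side');cv2.imwrite('pics/s7f.png',p['color']);cv2.imwrite('pics/s7.png',cv2.resize(p['color'][60:180,280:420],None,fx=5,fy=5,interpolation=cv2.INTER_CUBIC));np.save('s7.npy',cloud(p))
E
```

```text
t 8.6 pos [ 0.59   -0.2422  0.2874] yawx 95.9 z [ 0.0176 -0.0188 -0.9997] w 0.0253 F [ 0.38  0.14 -0.28]
t 8.6 pos [ 0.59   -0.2422  0.2874] yawx 95.9 z [ 0.0176 -0.0188 -0.9997] w 0.025267700539518698 F [ 0.38  0.14 -0.28] T [-0.    -0.094  0.017]
joints [ 0.55  0.53 -0.36  1.43  0.21  1.2   0.27]
```

View pics/s7.png

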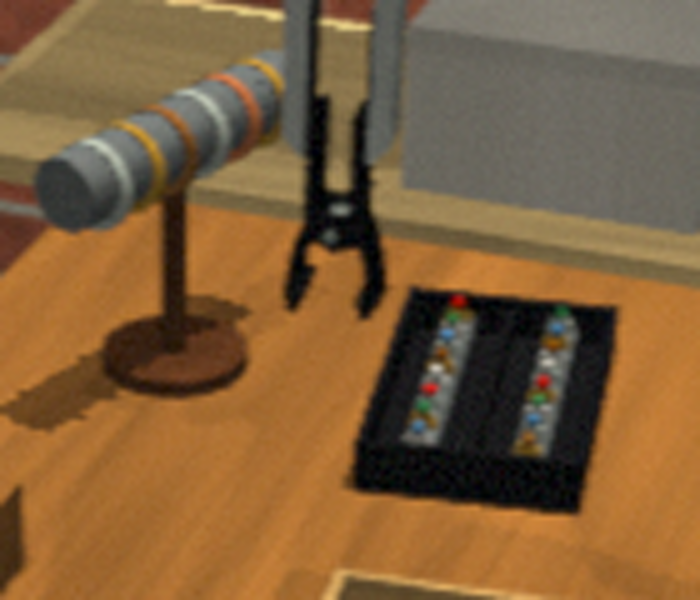

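Call:
jog_arm([
  [-1,[0.8,-0.1,0],0],
  [-1,[1.4,-0.1,0],0],
  [-1,[1.9,-0.2,0],0],
  [-1,[1.9,-0.2,0],0],
  [-1,[1.9,-0.2,0],0],
  [-1,[1.9,-0.2,0],0],
  [-1,[1.9,-0.2,0],0],
  [-1,[1.9,-0.2,0],0],
  [-1,[1.9,-0.2,0],0],
  [-1,[1.9,-0.2,0],0],
  [-1,[1.9,-0.2,0],0],
  [-1,[1.9,-0.2,0],0],
  [-1,[1.9,-0.2,0],0],
  [-1,[1.9,-0.2,0],0],
  [-1,[1.9,-0.2,0],0],
  [-1,[1.9,-0.2,0],0],
  [-1,[1.9,-0.2,0],0],
  [-1,[1.4,-0.1,0],0],
  [-1,[0.8,0,0],0],
  [-1,[0.3,0,0],0],
])

```text
time_s: 10.7
tool_pos: [0.4995, 0.1204, 0.272]
ee_rot: [0.001, 0.662, 0.75, -0.005]
contact_force: [-0.0, -1.0, -0.1]
gripper_width: 0.0251
```

```bash
python3 s.py
```

```text
t 10.7 pos [0.4995 0.1204 0.272 ] yawx 97.1 z [-0.0049 -0.0097 -0.9999] w 0.0251 F [-0.01 -1.04 -0.08]
```

Call:
jog_arm([
  [-1,[-0.6,0.4,0],0],
  [-1,[-0.8,0.6,0],0],
  [-1,[-0.6,0.5,0],0],
  [-1,[-0.4,0.3,0],0],
  [-1,[0,0,0],2],
  [-1,[0,0,0],3],
  [-1,[0,0,0],3],
  [-1,[0,0,0],2.5],
  [-1,[0,0,0],0],
])

```text
time_s: 11.6
tool_pos: [0.525, 0.0885, 0.2709]
ee_rot: [0.003, 0.734, 0.679, -0.007]
contact_force: [0.5, -0.4, -1.3]
gripper_width: 0.0253
```

```bash
python3 s.py;  python3 - <<'E'
from w import *
st,p,c=wrist('w8')
for n in ['side','scene']:
    p=get_image(n);cv2.imwrite(f'pics/{n}8.png',p['color']);np.save(f'{n}8.npy',cloud(p));print(proj(p,st['tool_pos']))
E
```

```text
t 11.6 pos [0.525  0.0885 0.2709] yawx 85.51 z [-0.0061 -0.0128 -0.9999] w 0.0253 F [ 0.46 -0.44 -1.33]
t 11.6 pos [0.525  0.0885 0.2709] yawx 85.51 z [-0.0061 -0.0128 -0.9999] w 0.02527700828634869 F [ 0.46 -0.44 -1.33] T [-0.014 -0.062 -0.026]
joints [ 0.05  0.39 -0.4   1.71  0.18  1.08 -0.49]
[[322.2821629  185.99652593]]
[[363.80672507 194.11067267]]
```

View pics/w8.png

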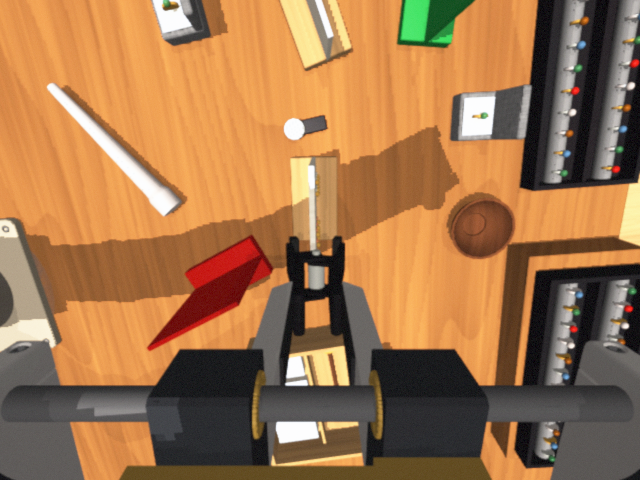

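View pics/side8.png

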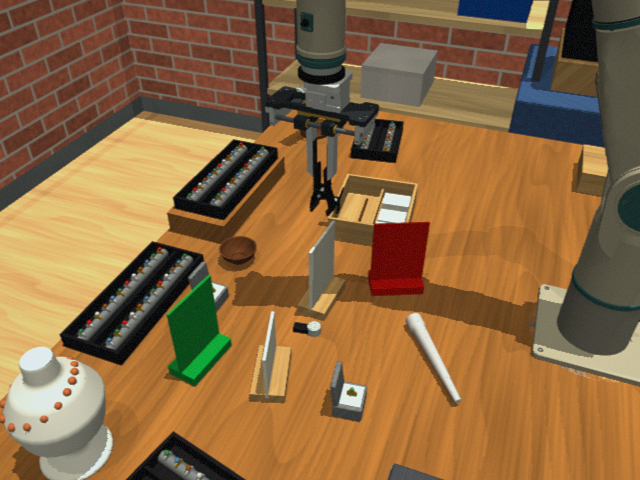

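View pics/scene8.png

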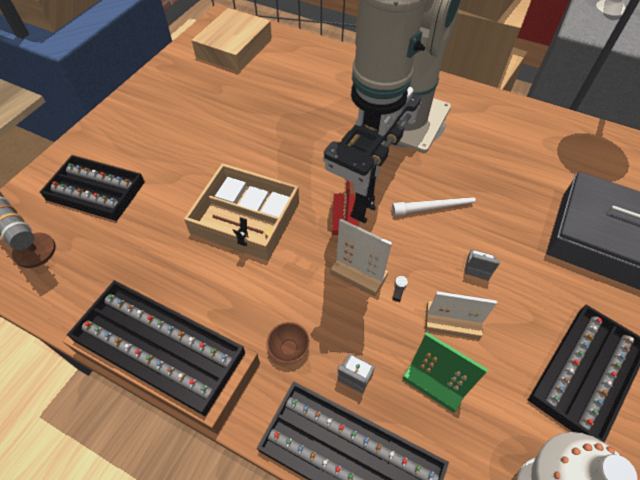

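Side view: the clip hangs open above the card at (323,195), and the tray is undisturbed. Wrist view: the card edge runs from (312,165) to (315,248), between the jaws at columns 293 and 338. Now I'll measure the card edge and clip in detail.

```bash
python3 - <<'E'
from h import *
w=np.load('w8.npy');im=cv2.imread('pics/w8.png').astype(int)
Q=w[155:260,300:330].reshape(-1,3);m=(abs(Q[:,2]-.165)<.006);Q=Q[m]
print('wrist top',len(Q),cv2.minAreaRect(Q[:,:2].astype(np.float32)),Q[:,2].mean(),Q[:,1].max())
d=cv2.fitLine(Q[:,:2].astype(np.float32),cv2.DIST_HUBER,0,.001,.001).ravel();print('line',d,'yaw',np.degrees(np.arctan2(d[1],d[0])),'x at .098',d[2]+d[0]/d[1]*(.098-d[3]))
for n,(l,t,rr,b) in dict(side=(298,220,340,320),scene=(329,212,394,293)).items():
    c=np.load(n+'8.npy')[t:b,l:rr].reshape(-1,3);c=c[(c[:,2]>.158)&(c[:,2]<.17)&(c[:,0]>.5)&(c[:,0]<.545)&(c[:,1]>.03)]
    d=cv2.fitLine(c[:,:2].astype(np.float32),cv2.DIST_HUBER,0,.001,.001).ravel()
    print(n,len(c),'yaw',np.degrees(np.arctan2(d[1],d[0])),'x at .098',d[2]+d[0]/d[1]*(.098-d[3]),np.percentile(c[:,1],[0,2,98,100]))
# clip points in TCP frame from wrist
st=r.state();q=st['ee_rot'];Rt=R.from_quat([q[1],q[2],q[3],q[0]]).as_matrix()
def dump(c,col,tag):
    L=(c-st['tool_pos'])@Rt
    m=(np.abs(L[...,0])<.03)&(np.abs(L[...,1])<.03)&(L[...,2]>-.05)&(L[...,2]<.07)&(col.max(-1)<90)
    L=L[m]
    for a in np.arange(-.04,.065,.01):
        k=(L[:,2]>=a)&(L[:,2]<a+.01)
        if k.sum()>4: print(tag,a.round(3),k.sum(),'x',np.percentile(L[k,0],[3,97]).round(4),'y',np.percentile(L[k,1],[3,97]).round(4), 'zmax',L[k,2].max().round(4))
dump(w,im,'wrist')
for n in ['side','scene']: dump(np.load(n+'8.npy'),cv2.imread(f'pics/{n}8.png').astype(int),n)
E
```

```text
wrist top 475 ((0.5216965675354004, 0.1148671805858612), (0.07715478539466858, 0.005005257669836283), 86.47638702392578) 0.1661404977638564 0.15343742876724042
line [0.06212626 0.9980683  0.52217937 0.12149957] yaw 86.438126 x at .098 0.5207166
side 178 yaw 86.86574 x at .098 0.52094525 [0.04388279 0.04744504 0.15376234 0.15631045]
scene 239 yaw 86.338394 x at .098 0.522867 [0.04294448 0.044522   0.15092372 0.15266057]
wrist -0.04 233 x [-0.0022  0.0116] y [-0.0135  0.0145] zmax -0.0301
wrist -0.03 197 x [-0.0016  0.0118] y [-0.0133  0.014 ] zmax -0.02
wrist -0.02 162 x [-0.0021  0.012 ] y [-0.0133  0.0138] zmax -0.0101
wrist -0.01 163 x [0.0036 0.0146] y [-0.0147  0.014 ] zmax -0.0
wrist 0.0 603 x [-0.0134  0.0149] y [-0.0129  0.0117] zmax 0.0099
wrist 0.01 316 x [-0.0116  0.0151] y [-0.0185  0.0171] zmax 0.02
wrist 0.02 136 x [-0.0071  0.0127] y [-0.0206  0.019 ] zmax 0.0298
wrist 0.03 199 x [-0.0039  0.0165] y [-0.022   0.0198] zmax 0.04
wrist 0.04 140 x [0.0048 0.0171] y [-0.0203  0.0206] zmax 0.0473
side -0.04 76 x [-0.0096  0.0138] y [-0.0232  0.0154] zmax -0.03
side -0.03 60 x
[... 395 characters left out ...]
.0096  0.0159] y [-0.0213  0.0187] zmax 0.04
side 0.04 77 x [-0.0119  0.018 ] y [-0.0216  0.0176] zmax 0.0496
scene -0.04 41 x [0.0014 0.0112] y [-0.0165  0.0245] zmax -0.0302
scene -0.03 36 x [0.0014 0.0115] y [-0.0165  0.0152] zmax -0.0206
scene -0.02 47 x [-0.0092  0.0117] y [-0.0082  0.0155] zmax -0.01
scene -0.01 65 x [-0.0084  0.0112] y [-0.0098  0.015 ] zmax -0.0001
scene 0.0 92 x [-0.0086  0.0144] y [-0.0086  0.0151] zmax 0.0098
scene 0.01 80 x [-0.0094  0.0148] y [-0.0108  0.0172] zmax 0.0196
scene 0.02 60 x [-0.0089  0.0124] y [0.0152 0.0203] zmax 0.0297
scene 0.03 67 x [-0.0092  0.0129] y [-0.0165  0.0222] zmax 0.04
scene 0.04 79 x [-0.0121  0.0165] y [-0.0164  0.0224] zmax 0.0498
```

Call:
jog_arm([
  [-1,[0.4,-0.2,0],-0.5],
  [-1,[0.4,-0.2,0],-0.4],
  [-1,[0,0,0.5],0],
  [-1,[0,0,1],0],
  [-1,[0,0,1],0],
  [-1,[0,0,1],0],
  [-1,[0,0,0.5],0],
  [-1,[0,0,0],0],
])

```text
time_s: 12.55
tool_pos: [0.5199, 0.0973, 0.2262]
ee_rot: [0.002, 0.727, 0.687, -0.007]
contact_force: [-0.7, -0.4, -1.0]
gripper_width: 0.0255
```

```bash
cat > chk.py <<'E'
from w import *
tag=sys.argv[1]
st,p,w=wrist('w'+tag);im=p['color'].astype(int)
q=st['ee_rot'];Rt=R.from_quat([q[1],q[2],q[3],q[0]]).as_matrix()
L=(w-st['tool_pos'])@Rt
Q=w[140:262,285:345].reshape(-1,3);cc=im[140:262,285:345].reshape(-1,3);Q=Q[(abs(Q[:,2]-.165)<.006)&(cc.min(1)>100)]
if len(Q)>20:
    l=(Q-st['tool_pos'])@Rt; d=cv2.fitLine(l[:,:2].astype(np.float32),cv2.DIST_HUBER,0,.001,.001).ravel();d*=np.sign(d[0])
    print('card in tool: n',len(Q),'angle',np.degrees(np.arctan(d[1]/d[0])).round(2),'y at x=0',(d[3]-d[2]*d[1]/d[0]).round(4),'z',l[:,2].mean().round(4),'xfar',np.percentile(l[:,0],99).round(4))
m=(np.abs(L[...,0])<.03)&(np.abs(L[...,1])<.03)&(im.max(-1)<90)
for a,b in [(.0,.012),(.03,.04),(.04,.05)]:
    k=L[m&(L[...,2]>a)&(L[...,2]<b)]
    if len(k)>5: print(a,len(k),'x',np.percentile(k[:,0],[2,98]).round(4),'y',np.percentile(k[:,1],[2,98]).round(4))
for n,(l,t,rr,b) in dict(side=(270,150,370,270),scene=(310,150,410,270)).items():
    p=get_image(n);cv2.imwrite(f'pics/{n}{tag}.png',cv2.resize(p['color'][t:b,l:rr],None,fx=5,fy=5,interpolation=cv2.INTER_CUBIC));np.save(f'{n}{tag}.npy',cloud(p))
E
python3 chk.py 9
```

```text
t 12.55 pos [0.5199 0.0973 0.2262] yawx 86.73 z [-0.0083 -0.0127 -0.9999] w 0.02547537544312736 F [-0.68 -0.41 -1.02] T [-0.016 -0.056  0.016]
joints [ 0.03  0.43 -0.4   1.78  0.21  0.98 -0.51]
card in tool: n 434 angle 0.14 y at x=0 0.0012 z 0.0597 xfar 0.057
0.0 673 x [-0.0132  0.0156] y [-0.0154  0.0134]
0.03 194 x [-0.0062  0.0169] y [-0.0225  0.0196]
0.04 154 x [0.0041 0.0177] y [-0.0206  0.0206]
```

```bash
python3 -c "
import cv2,numpy as np
cv2.imwrite('pics/m9.png',cv2.resize(np.hstack([cv2.imread('pics/side9.png'),cv2.imread('pics/scene9.png')]),(800,480)))"
```

```text
(no output)
```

View pics/m9.png

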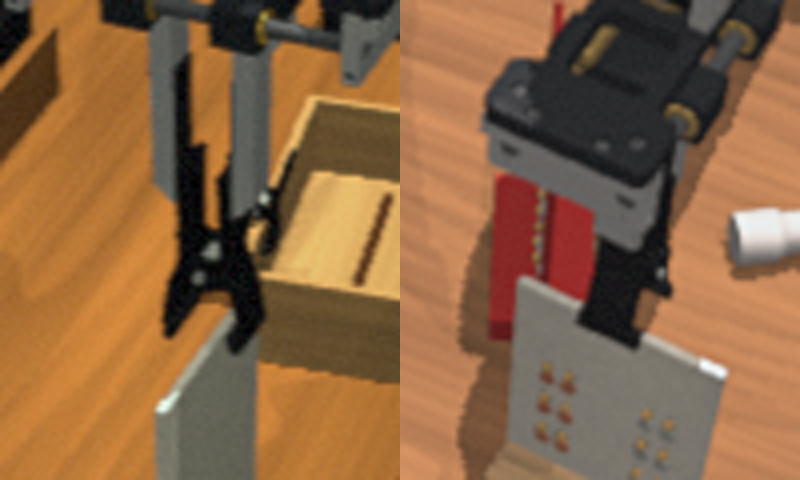

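View pics/w9.png

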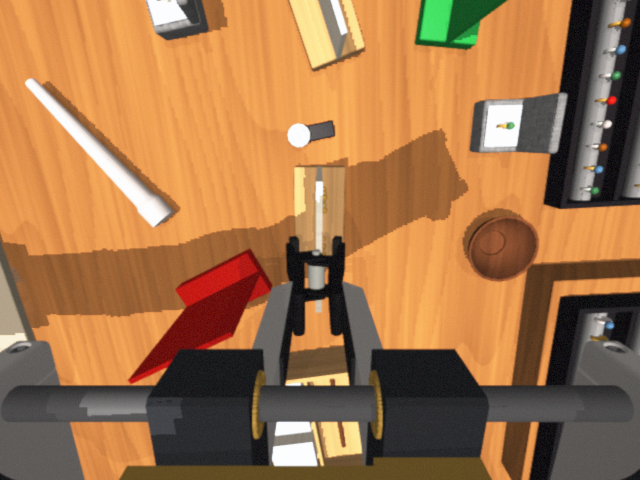

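Square to within 0.2° and centred along the edge. The card sits about 2 mm toward tool +y from the jaw centre, so I'll shift 1.8 mm and then descend slowly.

Call:
jog_arm([
  [-1,[0,0.18,0],0],
  [-1,[0,0,0.3],0],
  [-1,[0,0,0.4],0],
  [-1,[0,0,0.3],0],
  [-1,[0,0,0],0],
])

```text
time_s: 13.2
tool_pos: [0.5237, 0.0976, 0.2178]
ee_rot: [0.003, 0.727, 0.686, -0.005]
contact_force: [-0.9, -0.7, -0.2]
gripper_width: 0.025
```

```bash
python3 chk.py 10;python3 -c "
import cv2,numpy as np
cv2.imwrite('pics/m10.png',cv2.resize(np.hstack([cv2.imread('pics/side10.png'),cv2.imread('pics/scene10.png')]),(800,480)))"
```

```text
t 13.2 pos [0.5237 0.0976 0.2178] yawx 86.7 z [-0.0033 -0.0116 -0.9999] w 0.02499427172387867 F [-0.88 -0.74 -0.22] T [ 0.012 -0.034  0.023]
joints [ 0.03  0.45 -0.39  1.79  0.22  0.95 -0.52]
card in tool: n 471 angle 0.25 y at x=0 -0.0028 z 0.0514 xfar 0.0563
0.0 663 x [-0.0132  0.0155] y [-0.0154  0.0127]
0.03 201 x [-0.0064  0.017 ] y [-0.0224  0.0196]
0.04 151 x [0.0032 0.0175] y [-0.0207  0.0206]
```

View pics/m10.png

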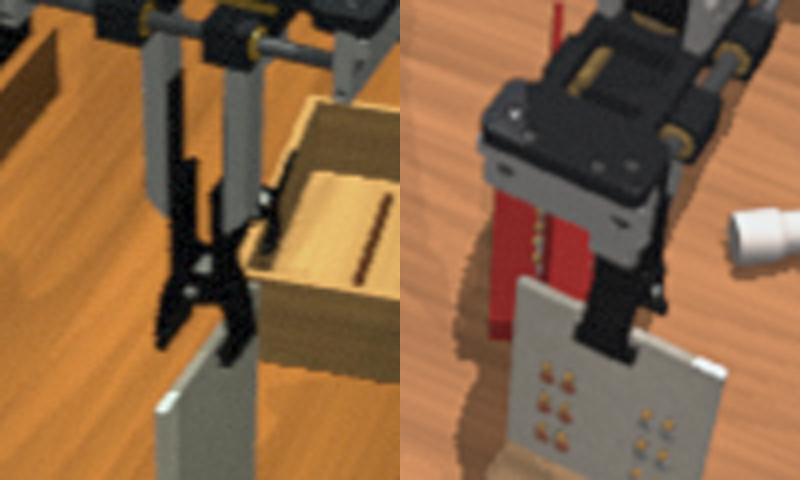

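Call:
jog_arm([
  [-1,[0,-0.12,0],0],
  [-1,[0,0,0],0],
  [-1,[0,0,0],0],
])

```text
time_s: 13.65
tool_pos: [0.5229, 0.0979, 0.2186]
ee_rot: [0.003, 0.727, 0.686, -0.005]
contact_force: [-0.4, -0.7, -0.8]
gripper_width: 0.0254
```

```bash
python3 chk.py 11
```

```text
t 13.65 pos [0.5229 0.0979 0.2186] yawx 86.71 z [-0.002  -0.0113 -0.9999] w 0.025412117096780033 F [-0.43 -0.71 -0.76] T [ 0.034 -0.062  0.038]
joints [ 0.03  0.44 -0.39  1.79  0.22  0.95 -0.52]
card in tool: n 465 angle 0.14 y at x=0 -0.002 z 0.0521 xfar 0.0559
0.0 679 x [-0.0133  0.0156] y [-0.015   0.0133]
0.03 199 x [-0.0062  0.017 ] y [-0.0224  0.0202]
0.04 157 x [0.0034 0.0176] y [-0.021   0.0206]
```

Call:
jog_arm([
  [-1,[0,-0.12,0.3],0],
  [-1,[0,0,0.4],0],
  [-1,[0,0,0.3],0],
  [-1,[0,0,0],0],
  [-1,[0,0,0],0],
])

```text
time_s: 14.3
tool_pos: [0.5213, 0.0977, 0.2073]
ee_rot: [0.003, 0.727, 0.686, -0.005]
contact_force: [-0.4, -0.3, -1.0]
gripper_width: 0.0255
```

```bash
python3 chk.py 12;python3 -c "
import cv2,numpy as np
cv2.imwrite('pics/m12.png',cv2.resize(np.hstack([cv2.imread('pics/side12.png'),cv2.imread('pics/scene12.png')]),(800,480)))"
```

```text
t 14.3 pos [0.5213 0.0977 0.2073] yawx 86.7 z [-0.0027 -0.0114 -0.9999] w 0.025498334051803004 F [-0.41 -0.35 -0.98] T [-0.055 -0.063  0.003]
joints [ 0.02  0.45 -0.39  1.81  0.22  0.93 -0.52]
card in tool: n 455 angle 0.01 y at x=0 -0.0004 z 0.0408 xfar 0.0561
0.0 680 x [-0.0133  0.0155] y [-0.0148  0.0134]
0.03 199 x [-0.0064  0.017 ] y [-0.0224  0.02  ]
0.04 156 x [0.0006 0.0175] y [-0.0206  0.0207]
```

View pics/m12.png

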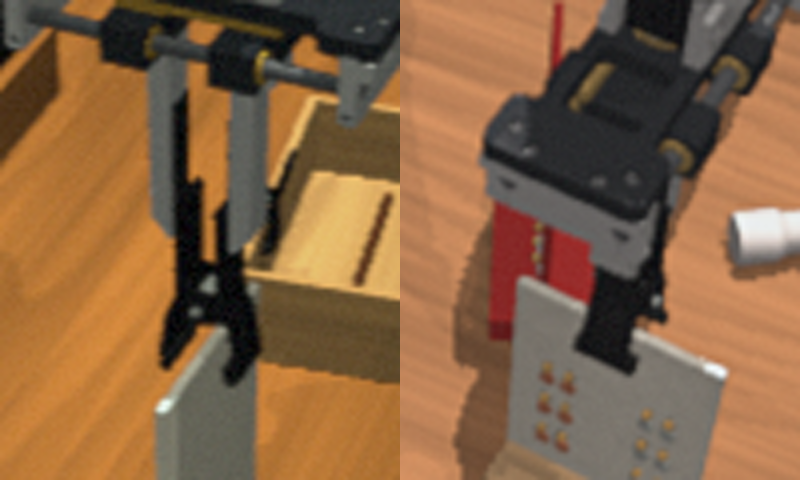

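Now centred to within 1 mm, with the edge just between the jaws. Lowering another 12 mm.

Call:
jog_arm([
  [-1,[0,0,0.3],0],
  [-1,[0,0,0.4],0],
  [-1,[0,0,0.3],0],
  [-1,[0,0,0.2],0],
  [-1,[0,0,0],0],
  [-1,[0,0,0],0],
  [-1,[0,0,0],0],
  [-1,[0,0,0],0],
])

```text
time_s: 15.25
tool_pos: [0.5215, 0.0977, 0.1946]
ee_rot: [0.003, 0.727, 0.686, -0.005]
contact_force: [0.4, -1.0, -1.4]
gripper_width: 0.0251
```

```bash
python3 chk.py 13;python3 -c "
import cv2,numpy as np
cv2.imwrite('pics/m13.png',cv2.resize(np.hstack([cv2.imread('pics/side13.png'),cv2.imread('pics/scene13.png')]),(800,480)))"
```

```text
t 15.25 pos [0.5215 0.0977 0.1946] yawx 86.7 z [-0.0021 -0.0113 -0.9999] w 0.02511985193221011 F [ 0.37 -0.95 -1.42] T [ 0.036 -0.089 -0.007]
joints [ 0.02  0.47 -0.38  1.83  0.23  0.9  -0.53]
card in tool: n 498 angle 0.26 y at x=0 -0.0009 z 0.0281 xfar 0.056
0.0 683 x [-0.0132  0.0156] y [-0.0154  0.0134]
0.03 195 x [-0.0063  0.017 ] y [-0.0224  0.0201]
0.04 169 x [-0.0012  0.0175] y [-0.0209  0.0209]
```

View pics/m13.png

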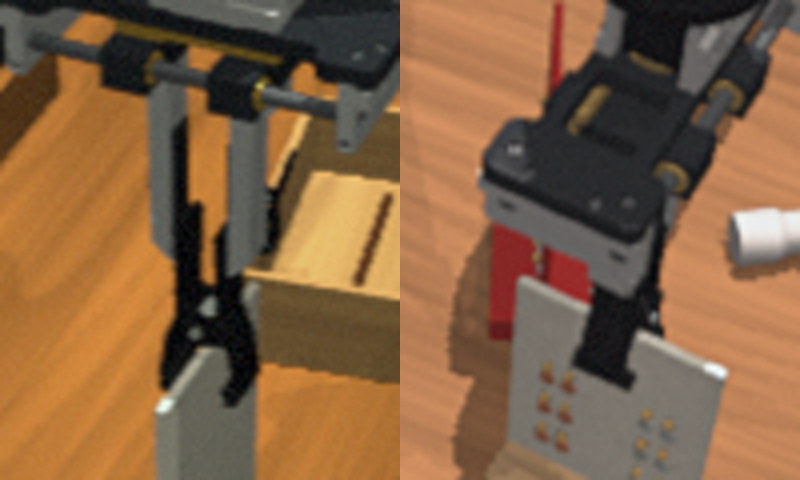

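View pics/w13.png

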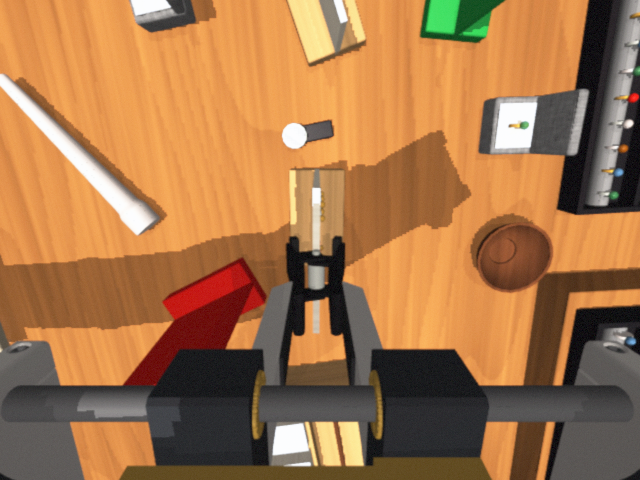

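```bash
python3 s.py; python3 -c "
from h import *
print(ticket.finish_job())"; python3 s.py
```

```text
t 15.4 pos [0.5215 0.0977 0.1946] yawx 86.7 z [-0.0021 -0.0113 -0.9999] w 0.0257 F [ 0.1  -0.85 -0.35]
the job is handed in; nothing more can be done
None
the job is handed in; nothing more can be done
```

I handed the job in at 15.4 s with the larger clip held squeezed open over the middle of the tall white card's top edge. I took hold of it by its handles, squeezed it fully open at 25 N on the tray wall, lifted it off, and lowered it over the card.

**Last checks before hand-in:**
- **Opening:** the fingers stood at about 25.5 mm with the handles parallel, so the jaws were gaping wide.
- **Position:** the clip was square to the card within about 0.3° and centred across the thickness and along the edge within about 1 mm. The edge stood about 21 mm in past the jaws' lower edges. Contact force was about 1 N, no more than sensor noise.
- **Card and other goods:** the card's measured position was unchanged, and the tray, small clip and other goods looked undisturbed in the pictures.

**What disagreed:**
- **Finger ends:** in the images they appear about 15–20 mm short of the reported TCP. I therefore gripped about 1 cm lower than first planned.
- **Shifts and tilt:** fast rows and small sideways shifts overshot and left up to about 1.5° of tool tilt. I corrected the shifts. About 0.7° of tilt remained at the end.
- **Held for a second:** I could not check the second after hand-in, as the interface gives no reading then.

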